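Raise the counterweighted window of the dust hood to the green marker

ROBOT

A 6-joint arm with a two-finger parallel gripper is mounted at the origin on a cart in front of the work surface, level with it; the furniture and walls round the work are solid. World frame = base frame: x ahead of the robot, y to its left, z up, the work surface at z = 0. Lengths are in m, angles in rad, forces in N, time in s.
With the tool pointing down it reaches from about 0.35 to 0.775 m from the base axis. Payload 7.3 kg.
Tool frame: the origin (TCP) lies between the finger pads; the fingertips stand 17 mm ahead of it and the grasp point (between the pads) lies 2 mm behind it (env.tip_reach is the distance from the TCP to the fingertips, in m); z points along the fingers, y is the direction in which the jaws open and shut (so a half turn about z gives the same grasp; the last joint's range is limited). The gripper opens to 92 mm and grips with 3 to 60 N. Pads are 19 mm wide; open, the fingers measure 130 mm over their backs; the gripper's body (75 mm by 190 mm) begins 47 mm behind the grasp point.
Start: joints at [0.962, 0.342, 1.524, -0, 1.275, -0.146], TCP at [0.234, 0.47, 0.244] pointing down, gripper open.
Joint ranges: [-2.53, 2.53], [-0.77, 2.02], [0.04, 2.7], [-1, 4.14], [0.28, 2.66], [-3.11, 3.11]. Speed limits (rad/s): [2.57, 2.57, 3.14, 3.14, 3.14, 3.14].

INTERFACE

Orientations are given as a rotation vector (axis times angle).
In Python, from workcell import monitor, camera, calibration, order, nets, env gives the robot as it stands. The module is installed in compiled form; this text tells all that it offers.
- The arm moves only by the tool move_arm, never from a script. Its argument "steps" is a list of rows, each a list of 7 numbers: the shift along the tool's x, y, z each as a share of 20 mm, from -1 to 1, then the turn, a rotation vector about the tool's x, y, z each as a share of 1.5 rad, from -1 to 1, then the opening, from 0 (shut) to 1 (fully open). A call has exactly 8 rows; each row shifts and turns the commanded pose from where the row before left it, along the tool's axes as they then stand; what a row does not reach is not made up. A row lasts 1/10 s, in which the tool goes at most 50 mm and 8.59 degrees, less where a joint would pass 70% of its speed; a pose out of reach is approached as far as the arm can. A call with a number of a shift or a turn outside -1 to 1 is refused whole. A call with a gripper value outside its range is refused whole. The fingers move at their own pace and stop on an object; "squeeze" is the grip in N (left out, the last holds). Time passes only in rows, so rows that do not move let the fingers close, or fill a call up. It gives the time, the measured TCP pose, the force and the opening at its end, in the units of the state.
- monitor.get_obs(): the state, without advancing time (a new reading comes with each control period).
- camera(name): name is "side" or "top"; returns the picture (480x640x3 uint8, blue, green, red); there is no depth.
- calibration(name): a dict with "K" (3x3 intrinsics, pixels), "pose" (4x4, takes a point from camera to world coordinates). Camera axes: x right, y down, z forward; pixel columns grow to the right and rows downward; lengths in m; the calibration is good to about 2 mm. A picture is of the moment at which its call begins. calibration takes no time and is no camera call.
- order.finish_job(): hands the job in, once; it reports no verdict.
Trained networks look in the newest picture that a camera, given by its name, has taken for a name from the list of things; names that differ only in an ending like _2 or _b are one class to them, and where a whole thing is asked for, a point or a joint stands for the part that bears it (a point fixed in the world has none). Each returns a list of dicts, best first, with "confidence" (0 to 1); they miss things now and then, are a little off and sometimes report something else, mostly with a low value. They report only what shows in the picture. A call takes as long as a camera call.
- nets.look_for(name, camera): "box" ([left, top, right, bottom] in pixels, round what is visible of it).
- nets.trace(name, camera): "pixels" (480x640 bool, what is visible of it) and "box" ([left, top, right, bottom] in pixels, round what is visible of it).
- nets.mark_of(name, camera): "pixel" ([column, row] in pixels: a listed point, or the origin of a listed thing).
The state is a dict: "clock": time; "joint_positions": joint angles; "joint_vel": joint speeds; "joint_efforts": joint torques, N m; "tool_pos": TCP position; "tool_rot": TCP orientation; "wrist_force": force on the tool from outside, world axes, zero at the start; "moment": the same for the moment, N m; "finger_gap": finger opening in m.
Only numpy, scipy, OpenCV 4.12 (cv2) and the standard library are available. Lean on these libraries where they do the work, as an engineer would, in place of code of your own. Each camera call takes 0.05 s, during which the arm holds its last target.

TASK

Open the dust hood for loading: with your fingertips beneath the blue lip of its clear sliding window, push the window up until its red pointer is level with the green marker clip on the left channel, then leave it standing there. Push only from beneath: do not grip the lip or press on top of it, and do not shift the green clip. Leave the box, flask, tape roll and glue stick round the hood where they are.

Things in the scene. Friction and masses are not known exactly. Their poses are not given: they have to be found in the camera images.
- hood: Fixed dust hood, aluminium frame 372 mm wide, 275 deep, about 415 high. Origin: on the table, middle of the front foot. x points level into the hood, y left along the front, z up. The front leans back 30 degrees: the window slides up along (0.5, 0, 0.866) of this frame between two channels at y = +-168 mm. Below the closed window is a grey fascia, set about 25 mm behind the window plane.
- sash: Clear sliding window in a black frame, 300 mm wide, 150 high, blue lip along its lower edge. Origin: middle of the lower edge, in the window plane; z up along the slide, -x out of the window to the robot, y left. Counterweighted: it stays where it is left; about 3 to 7 N moves it, with some damping (25 N s/m). Travel 190 mm; it starts 0 to 30 mm up.
- lip_under (a point): Middle of the lip's length, on its underside, 50 mm out from the window plane. The lip is 260 mm long, stands 55 mm out (front edge rounded, radius 5 mm) and is 10 mm thick, with a black strip on top. It stands square to the window, so its front edge is higher than its root; the space below is free, about 140 mm to the table when closed. Axes as sash: z is the way the window slides up.
- pointer_tip (a point): Tip of the red pointer at the left edge of the window frame, 50 mm above the lip's underside along the slide; moves with the window. Axes as sash.
- marker_tip (a point): Tip of the green marker clip (36 x 22 mm, with a black thumb screw) that is clamped on the left channel; its height varies. Its z axis points up along the slide: the window is at the mark when the pointer tip's z in this frame is 0.
- small_box: Loose closed kraft-brown box, 95 x 100 x 68 mm, left of the hood. Origin: centre of its underside. To be left alone.
- flask: Loose green drink flask, diameter 72 mm, 250 mm high, standing right of the hood. Origin: centre of its underside. To be left alone.
- tape: Loose roll of masking tape lying flat, diameter 100 mm, 25 mm high, in front of the hood to the left. Origin: centre of its underside. To be left alone.
- glue: Loose glue stick, white with an orange cap, 25 x 88 x 25 mm, lying in front of the hood. Origin: centre of its underside. To be left alone.

How it is judged:
By the outcome, as a careful person would: the job done as asked, in the order asked, and still so for the second after the job is handed in, with the robot touching nothing.
It also fails if it takes over 37 s, if anything falls off the work surface, if the arm or the gripper's body presses on something with over 40 N, if the wrist force passes 120 N, or if a joint passes its speed limit or range.

## Working session

There is one attempt and no reset: what is moved stays moved. The work goes in short steps, Python scripts to look and compute and a tool call to move; the robot and the scene stay as the last step left them, time stands still between calls to the robot, and variables do not carry over. Pictures are saved under pics/ and viewed, and the job is handed in when it is done.

Besides the shell and the picture viewer there is one more tool, called after "Emit:" by a JSON object that holds its "op" and its "data", one argument or row to a line. move_arm: Moves the arm, as the interface text tells. Shift numbers are shares of 20 mm and turn numbers shares of 1.5 rad, none past 1 either way. Its arguments: {"type":"object","properties":{"steps":{"type":"array"},"squeeze":{"type":"number"}},"required":["steps"]}

```bash
mkdir -p pics
cat > h.py <<'E'
import numpy as np,cv2
from workcell import monitor,camera,calibration,order,nets,env
E
python3 - <<'E'
from h import *
print(monitor.get_obs(),env.tip_reach)
for c in ["side","top"]:
    cv2.imwrite(f"pics/{c}0.png",camera(c))
    k=calibration(c);print(c,k["K"],k["pose"])
    for n in ["hood","sash","lip_under","pointer_tip","marker_tip"]:
        print(c,n,[(np.round(d["pixel"],1),round(d["confidence"],2)) for d in nets.mark_of(n,c)[:2]])
print(monitor.get_obs()["clock"])
E
```

```text
{'clock': 0.0, 'joint_positions': array([ 9.61992061e-01,  3.42705379e-01,  1.52505198e+00,  1.52115475e-05,
        1.27535535e+00, -1.46023281e-01]), 'joint_vel': array([ 0.00282902, -0.00109347,  0.00258456, -0.00235983, -0.00197705,
       -0.00048562]), 'joint_efforts': array([-6.54403120e-04, -4.31235301e+01, -2.44223017e+01,  7.17294146e-02,
        5.59763610e-02, -1.77507209e-04]), 'tool_pos': array([0.23414509, 0.46946549, 0.24304173]), 'tool_rot': array([-7.20340188e-01, -3.05730359e+00,  2.21082830e-03]), 'wrist_force': array([-0.70994711, -0.05208235, -1.03852587]), 'moment': array([-0.05282893,  0.01032473, -0.02687635]), 'finger_gap': 0.09182260267342156} 0.017
side [[491.81592451   0.         324.47960647]
 [  0.         491.81592451 246.22058614]
 [  0.           0.           1.        ]] [[ 0.90775108 -0.24749403  0.33872508  0.20226549]
 [-0.41913341 -0.50088951  0.75725615 -0.56290439]
 [-0.01775254 -0.82937109 -0.55841602  0.7173766 ]
 [ 0.          0.          0.          1.        ]]
side hood [(array([322.9, 326.3]), 0.67)]
side sash [(array([349.4, 260.6]), 0.6), (array([310.7, 208.3]), 0.23)]
side lip_under [(array([331.6, 256.1]), 0.94), (array([320. , 320.5]), 0.22)]
side pointer_tip [(array([306. , 211.3]), 0.97)]
side marker_tip [(array([335. , 152.6]), 0.57)]
top [[577.28669605   0.         317.81486403]
 [  0.         577.28669605 238.05469935]
 [  0.           0.           1.        ]] [[ 0.00936641 -0.99094753  0.13392257  0.35639536]
 [-0.99949996 -0.01332274 -0.02867637  0.2107018 ]
 [ 0.030201   -0.13358701 -0.99057681  1.34353318]
 [ 0.          0.          0.          1.        ]]
top hood [(array([352.5, 284.6]), 0.58), (array([326.9, 250.1]), 0.57)]
top sash [(array([324.7, 209.5]), 0.96)]
top lip_under [(array([324.5, 228.3]), 0.63)]
top pointer_tip [(array([247.3, 214.6]), 0.72)]
top marker_tip [(array([242.8, 172.1]), 0.76), (array([325.4, 249.6]), 0.5)]
0.6
```

View pics/side0.png

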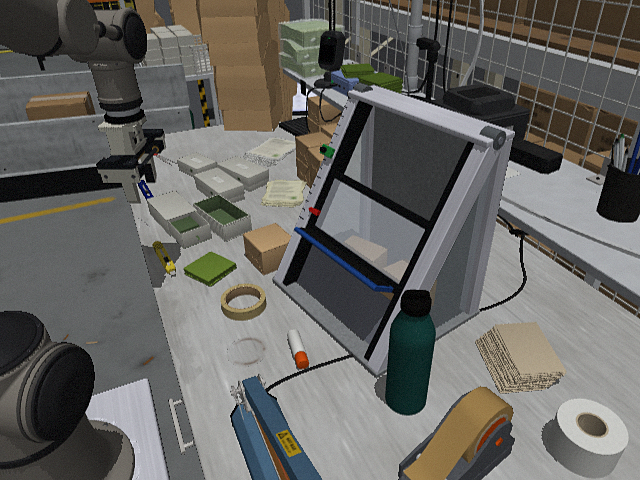

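View pics/top0.png

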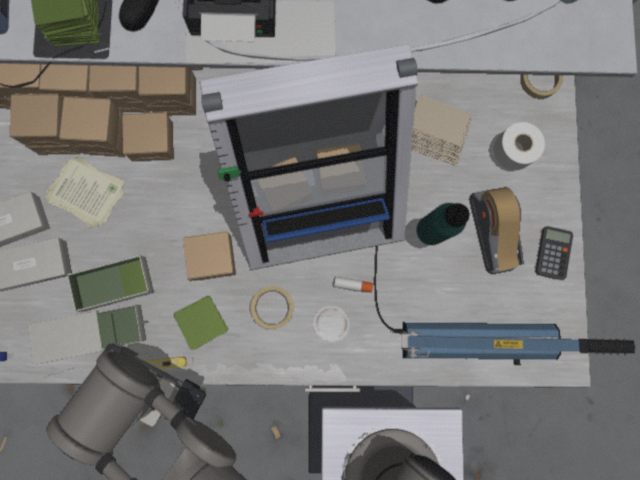

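Run:
```python
from h import *
s=cv2.imread("pics/side0.png");t=cv2.imread("pics/top0.png")
cv2.imwrite("pics/side_z.png",cv2.resize(s[130:330,265:465],(800,600)[:1]*1+(800,) if 0 else (600,600),interpolation=cv2.INTER_CUBIC))
cv2.imwrite("pics/top_z.png",cv2.resize(t[150:280,200:420],None,fx=3.6,fy=3.6,interpolation=cv2.INTER_CUBIC))
def tri(ps):
    A=[];b=[]
    for c,p in ps.items():
        k=calibration(c);P=k["pose"];d=P[:3,:3]@np.linalg.inv(k["K"])@[*p,1];d/=np.linalg.norm(d)
        M=np.eye(3)-np.outer(d,d);A.append(M);b.append(M@P[:3,3])
    x=np.linalg.lstsq(np.vstack(A),np.hstack(b),rcond=None)[0]
    return x,[np.linalg.norm(A[i]@x-b[i]) for i in range(len(A))]
for n,a,b in [("ptr",(306,211.3),(247.3,214.6)),("mark",(335,152.6),(242.8,172.1)),("lipu",(331.6,256.1),(324.5,228.3)),("sash",(349.4,260.6),(324.7,209.5))]:
    print(n,tri(dict(side=a,top=b)))
```

```text
ptr (array([0.55860225, 0.32301297, 0.17066228]), [np.float64(0.003129641323500443), np.float64(0.0031296413235014898)])
mark (array([0.6222797 , 0.31924321, 0.29805967]), [np.float64(0.0034480040703399493), np.float64(0.0034480040703399085)])
lipu (array([0.53956055, 0.16195187, 0.15483968]), [np.float64(0.0018314194162389282), np.float64(0.0018314194162386717)])
sash (array([0.58170983, 0.16158208, 0.13126909]), [np.float64(0.00030093225661506856), np.float64(0.0003009322566146776)])
```

```bash
ls pics
```

```text
side0.png
side_z.png
top0.png
top_z.png
```

View pics/side_z.png

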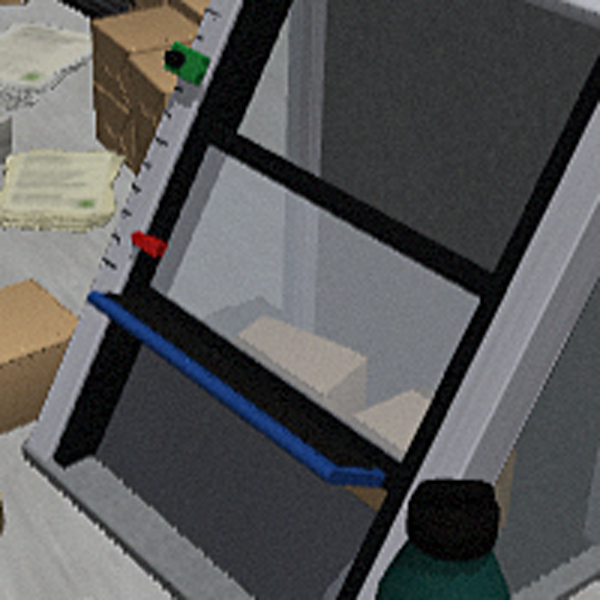

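View pics/top_z.png

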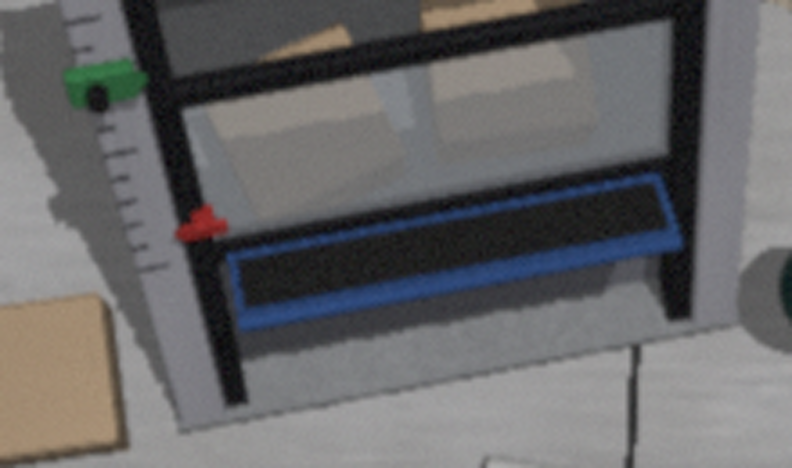

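```bash
cat >> h.py <<'E'
def proj(c,p):
    k=calibration(c);T=np.linalg.inv(k["pose"]);q=k["K"]@(T[:3,:3]@p+T[:3,3]);return q[:2]/q[2]
def R(yaw):
    c,s=np.cos(yaw),np.sin(yaw);a=np.pi/6
    Z=np.array([[c,-s,0],[s,c,0],[0,0,1]])
    # sash axes: z=(.5,0,.866), x=(.866,0,-.5)
    return Z@np.array([[np.cos(a),0,np.sin(a)],[0,1,0],[-np.sin(a),0,np.cos(a)]])
E
cat > fit.py <<'E'
from h import *
from scipy.optimize import least_squares
obs=[("top",(389.7,218.0),(-.053,-.13,.003)),("top",(266.3,241.0),(-.053,.13,.003)),
("top",(263.3,220.8),(0,.13,.01)),("top",(383.3,197.8),(0,-.13,.01)),
("side",(295.5,229),(-.055,.13,.006)),("side",(376.2,289),(-.053,-.13,.002)),
("top",(324.7,209.5),(0,0,0)),("side",(349.4,260.6),(0,0,0)),("top",(324.5,228.3),(-.05,0,0)),("side",(331.6,256.1),(-.05,0,0))]
# params: sash origin xyz, yaw, pointer (x,y) , marker (x,y,z)
def f(p):
    r=[]
    for c,px,q in obs: r.append(proj(c,p[:3]+R(p[3])@np.array(q))-px)
    pt=p[:3]+R(p[3])@[p[4],p[5],.05]; mk=p[:3]+R(p[3])@[p[6],p[7],p[8]]
    for c,px in [("side",(308.5,210)),("top",(248.8,215))]: r.append(proj(c,pt)-px)
    for c,px in [("side",(334.5,152.7)),("top",(241.2,171.9))]: r.append(proj(c,mk)-px)
    r.append(np.array([p[4]-p[6]])*100)
    return np.hstack(r)
s=least_squares(f,[.58,.16,.13,.19,0,.15,0,.15,.19],loss="soft_l1")
print(np.round(s.x,4),"travel",s.x[8]-.05);print(np.round(f(s.x),1).tolist())
p=s.x
print("lip_under",p[:3]+R(p[3])@[-.05,0,0],"axis",R(p[3])[:,2])
E
python3 fit.py
```

```text
[ 0.5802  0.1634  0.1302  0.2101 -0.0153  0.1551 -0.0188  0.1474  0.1813] travel 0.13131855747635252
[-0.2, -1.5, 0.7, -0.3, -0.1, -1.6, -0.2, -2.0, -1.4, -1.0, -1.2, 1.2, -0.9, 0.9, -0.9, 0.1, 4.0, 0.0, -0.0, 2.3, -0.0, -2.1, 0.3, -0.1, -1.9, 0.3, 0.3, -1.3, 0.3]
lip_under [0.53782179 0.15431833 0.15519471] axis [0.48900181 0.10429395 0.8660254 ]
```

Emit:
{"op": "move_arm", "data": {
  "steps": [
    [-0.4, -0.9, 0, 0, 0, -0.056, 0],
    [-0.3, -0.9, 0, 0, 0, -0.056, 0],
    [-0.2, -0.95, 0, 0, 0, -0.056, 0],
    [-0.15, -0.95, 0, 0, 0, -0.056, 0],
    [-0.05, -0.95, 0, 0, 0, -0.056, 0],
    [0.05, -0.95, 0, 0, 0, -0.056, 0],
    [0.1, -0.95, 0, 0, 0, -0.056, 0],
    [0.2, -0.95, 0, 0, 0, -0.056, 0]
  ]
}}

```text
clock: 1.4
tool_pos: [0.2236, 0.3156, 0.2438]
tool_rot: [-0.334, 3.123, 0.0]
wrist_force: [0.6, 0.1, 0.8]
finger_gap: 0.0326
```

```bash
cat > log.py <<'E'
from h import *
import json
from scipy.spatial.transform import Rotation as Ro
o=monitor.get_obs()
open("log.txt","a").write(json.dumps([o["joint_positions"].tolist(),o["tool_pos"].tolist(),o["tool_rot"].tolist()])+"\n")
print(o["clock"],"J",np.round(o["joint_positions"],3),"P",np.round(o["tool_pos"],4),"F",np.round(o["wrist_force"],1),"gap",round(o["finger_gap"],3))
print(np.round(Ro.from_rotvec(o["tool_rot"]).as_matrix(),3))
yaw=.21;S=np.array([.5802,.1634,.1302]);print("TCP in sash(start) frame",np.round(R(yaw).T@(o["tool_pos"]-S),4))
E
python3 log.py
```

```text
1.4 J [ 0.756  0.085  1.861 -0.     1.195 -1.028] P [0.2236 0.3156 0.2438] F [0.6 0.1 0.8] gap 0.033
[[-0.977 -0.211  0.   ]
 [-0.211  0.977  0.   ]
 [-0.     0.    -1.   ]]
TCP in sash(start) frame [-0.3314  0.2232 -0.0601]
```

Emit:
{"op": "move_arm", "data": {
  "steps": [
    [-0.7, -0.7, 0, 0, -0.03, 0, 0],
    [-0.7, -0.7, 0, 0, -0.03, 0, 0],
    [-0.7, -0.7, 0, 0, -0.03, 0, 0],
    [-0.7, -0.7, 0, 0, -0.03, 0, 0],
    [-0.7, -0.7, 0, 0, -0.03, 0, 0],
    [-0.7, -0.7, 0, 0, -0.03, 0, 0],
    [-0.7, -0.7, 0, 0, -0.03, 0, 0],
    [-0.7, -0.7, 0, 0, -0.03, 0, 0]
  ]
}}

```text
clock: 2.2
tool_pos: [0.3551, 0.2291, 0.2615]
tool_rot: [-0.29, 2.766, 0.053]
wrist_force: [0.1, -0.7, -0.1]
finger_gap: 0.0001
```

```bash
python3 log.py
cat > fk.py <<'E'
from h import *
import json
from scipy.spatial.transform import Rotation as Ro
from scipy.optimize import least_squares
def fk(q,g):
    # g: h,a,b,L,lat_shoulder,e(r offset shoulder), lat_wrist(after j4), 
    h,a,b,L,d,e,w=g
    Rz=lambda t:Ro.from_euler('z',t).as_matrix(); Ry=lambda t:Ro.from_euler('y',t).as_matrix()
    M=Rz(q[0]); p=np.array([0,0,h])+M@[e,d,0]
    M=M@Ry(q[1]); p=p+M@[0,0,a]
    M=M@Ry(q[2]); p=p+M@[0,0,b]
    M=M@Rz(SG*q[3]); p=p+M@[0,w,0]; M=M@Ry(q[4]); M=M@Rz(q[5]); p=p+M@[0,0,L]
    # tool y radial at q6=0
    M=M@Rz(-np.pi/2)
    return p,M
SG=1
D=[([0.961992061,0.342705379,1.52505198,0,1.27535535,-0.146023281],[0.23414509,0.46946549,0.24304173],[-0.72034,-3.0573036,0.0022])]
try: D+= [json.loads(l) for l in open("log.txt")]
except: pass
def res(g):
    r=[]
    for q,p,rv in D:
        P,M=fk(q,g); r+=list(P-p); r+=[0.1*x for x in (Ro.from_matrix(M).inv()*Ro.from_rotvec(rv)).as_rotvec()]
    r+=[.01*(g[6]-0)]
    return np.array(r)
def fit():
    s=least_squares(res,[.2,.52,.37,.33,.07,0,0]); return s
if __name__=="__main__":
    s=fit();print(np.round(s.x,4));print(np.round(res(s.x)[:-1].reshape(-1,6),4))
E
python3 fk.py
```

```text
2.2 J [ 0.453 -0.036  1.992 -0.115  0.837 -1.265] P [0.3551 0.2291 0.2615] F [ 0.1 -0.7 -0.1] gap 0.0
[[-0.915 -0.208  0.347]
 [-0.194  0.978  0.074]
 [-0.354 -0.    -0.935]]
TCP in sash(start) frame [-0.2445  0.1112  0.0105]
[ 1.671e-01  5.200e-01  3.743e-01  3.043e-01  7.600e-02 -1.320e-02
  5.000e-04]
[[-1.000e-04  0.000e+00  0.000e+00  0.000e+00  0.000e+00 -3.142e-01]
 [-0.000e+00  1.000e-04 -0.000e+00 -0.000e+00 -0.000e+00  3.142e-01]
 [ 0.000e+00 -2.000e-04  0.000e+00 -0.000e+00 -0.000e+00  3.142e-01]]
```

```bash
cat > ik.py <<'E'
from fk import *
import fk as F
D[:]=D
def fk2(q,g):
    P,M=F.fk(q,g); return P,M@np.diag([-1,-1,1.])
G=fit().x; G[6]=0
lo=np.array([-2.53,-.77,.04,-1,.28,-3.11]);hi=np.array([2.53,2.02,2.7,4.14,2.66,3.11])
def ik(p,M):
    h,a,b,L,d,e,w=G; out=[]
    W=p-L*M[:,2]; rr=np.hypot(W[0],W[1])
    if rr<d: return out
    r=np.sqrt(rr**2-d*d); q1=np.arctan2(W[1],W[0])-np.arctan2(d,r)
    x=r-e; z=W[2]-h; D2=x*x+z*z
    c=(D2-a*a-b*b)/(2*a*b)
    if abs(c)>1: return out
    q3=np.arccos(c); q2=np.arctan2(x,z)-np.arctan2(b*np.sin(q3),a+b*np.cos(q3))
    A=Ro.from_euler('z',q1).as_matrix()@Ro.from_euler('y',q2+q3).as_matrix()
    B=A.T@M@Ro.from_euler('z',np.pi/2).as_matrix().T  # = Rz(q4)Ry(q5)Rz(q6)
    q5=np.arccos(np.clip(B[2,2],-1,1))
    q4=np.arctan2(B[1,2],B[0,2]); q6=np.arctan2(B[2,1],-B[2,0])
    for k4 in(-2*np.pi,0,2*np.pi):
        for k6 in (-2*np.pi,0,2*np.pi):
            q=np.array([q1,q2,q3,q4+k4,q5,q6+k6])
            if (q>lo).all() and (q<hi).all(): out.append(q)
    return out
def margin(q): return np.min(np.minimum(q-lo,hi-q))
YAW=.21;S0=np.array([.5802,.1634,.1302]);RS=R(YAW)
def tool(delta,phi,roll=0):
    # in sash frame: axis; base: x=-zs,y=ys,z=xs
    B=np.array([[0,0,1],[0,1,0],[-1,0,0.]])
    return RS@Ro.from_euler('z',phi).as_matrix()@B@Ro.from_euler('y',delta).as_matrix()@Ro.from_euler('z',roll).as_matrix()
def tcp(ins,y,zz,s,M): # fingertip at sash coords
    return S0+RS@np.array([-.055+ins,y,zz+s])-.017*M[:,2]
E
python3 - <<'E'
from ik import *
for q,p,rv in D[-1:]:
    P,M=fk2(q,G);print(P-p,ik(P,M),q)
res=[]
for dl in np.radians(range(-30,35,5)):
  for ph in np.radians(range(-90,91,10)):
    for y in(-.1,-.05,0,.05,.1):
      for roll in (0,np.pi/2,np.pi,-np.pi/2):
        M=tool(dl,ph,roll);br={}
        for s in(-.02,.0,.05,.1,.15):
            for q in ik(tcp(.03,y,-.012,s,M),M):
                k=int(q[3]>np.pi/2)
                br.setdefault(k,[]).append((s,margin(q),q))
        for k,v in br.items():
            if len({x[0] for x in v})==5: res.append((round(min(x[1] for x in v),2),round(np.degrees(dl)),round(np.degrees(ph)),y,round(roll,1),k))
res.sort(key=lambda r:-r[0])
import collections
seen=set()
for r in res:
    key=r[1:3]
    if key in seen: continue
    seen.add(key);print(r)
E
```

```text
[ 2.68593142e-04 -6.23564011e-04  8.62998355e-05] [array([ 0.45282712, -0.03623878,  1.99210729, -0.11537634,  0.83667866,
       -1.26498129])] [0.45282711994352304, -0.03623877552931013, 1.9921072899260215, -0.11537633925829675, 0.8366786617158772, -1.26498128803532]
(np.float64(1.03), 30, 60, -0.05, 1.6, 0)
(np.float64(1.01), 20, 60, -0.1, 1.6, 0)
(np.float64(1.01), 30, 70, 0.05, 1.6, 0)
(np.float64(1.0), 25, 60, -0.1, 1.6, 0)
(np.float64(0.99), 20, 70, 0, 1.6, 0)
(np.float64(0.98), 25, 70, 0.05, 1.6, 0)
(np.float64(0.97), 15, 60, -0.1, 1.6, 0)
(np.float64(0.96), 15, 80, 0.1, 1.6, 0)
(np.float64(0.96), 30, 50, -0.1, 1.6, 0)
(np.float64(0.95), 5, 70, -0.05, 1.6, 0)
(np.float64(0.95), 10, 70, -0.05, 1.6, 0)
(np.float64(0.95), 15, 70, 0, 1.6, 0)
(np.float64(0.95), 20, 80, 0.1, 1.6, 0)
(np.float64(0.94), 10, 80, 0.1, 1.6, 0)
(np.float64(0.94), 25, 50, -0.1, 1.6, 0)
(np.float64(0.93), 10, 60, -0.1, 1.6, 0)
(np.float64(0.93), 25, 80, 0.1, 1.6, 0)
(np.float64(0.91), 0, 70, -0.05, 3.1, 0)
(np.float64(0.91), 5, 80, 0.05, 1.6, 0)
(np.float64(0.9), 0, 80, 0.05, 3.1, 0)
(np.float64(0.9), 30, 
[... 4948 characters left out ...]
, 0, 1)
(np.float64(0.1), -20, 10, -0.1, 0, 1)
(np.float64(0.1), 0, -20, -0.1, 0, 1)
(np.float64(0.1), 25, -60, 0.1, 0, 0)
(np.float64(0.09), -25, 10, -0.1, 0, 1)
(np.float64(0.09), 0, 0, -0.1, 0, 1)
(np.float64(0.09), 5, 10, 0, 0, 1)
(np.float64(0.08), 30, -80, 0.05, 0, 0)
(np.float64(0.07), 25, -70, 0.1, 0, 0)
(np.float64(0.07), 25, -50, 0.1, 0, 0)
(np.float64(0.03), 20, -60, 0.1, 0, 0)
(np.float64(0.03), 30, 0, -0.1, 0, 0)
(np.float64(0.02), -15, -40, -0.1, 0, 1)
(np.float64(0.02), 0, -10, 0, 0, 1)
(np.float64(0.02), 25, -40, 0.1, 0, 0)
(np.float64(0.02), 30, -90, -0.05, 0, 0)
(np.float64(0.01), 5, 0, -0.1, 0, 1)
(np.float64(0.01), 25, -80, 0, 0, 0)
(np.float64(0.0), -30, -50, -0.1, 0, 1)
```

Run:
```python
from ik import *
for y in (.03,.06,.1):
 for ph in (-40,-30,-20,-10,0,10,20,30):
  for dl in (-25,-15,-10,-5,0):
   M=tool(np.radians(dl),np.radians(ph));v=[]
   for s in(-.04,0,.05,.1,.14):
     Q=[q for q in ik(tcp(.025,y,-.012,s,M),M) if q[3]>1.57]
     v.append(max(Q,key=margin) if Q else None)
   ok=[round(margin(q),2) if q is not None else None for q in v]
   if None in ok[1:]: continue
   W=tcp(.02,y,-.012,0,M)-.304*M[:,2]
   print(y,ph,dl,ok,"W",np.round(W,2),"q0",np.round(v[1],2),"qe",np.round(v[-1],2))
```

```text
0.03 -30 -25 [np.float64(0.06), np.float64(0.1), np.float64(0.12), np.float64(0.13), np.float64(0.12)] W [0.23 0.27 0.15] q0 [0.64 0.83 2.37 4.04 1.59 1.37] qe [0.57 0.55 2.19 4.02 1.28 1.01]
0.03 -20 -25 [np.float64(0.17), np.float64(0.21), np.float64(0.27), np.float64(0.35), np.float64(0.38)] W [0.22 0.22 0.16] q0 [0.53 0.82 2.49 3.78 1.64 1.5 ] qe [0.47 0.49 2.28 3.76 1.21 1.19]
0.03 -20 -15 [np.float64(0.2), np.float64(0.25), np.float64(0.29), np.float64(0.25), np.float64(0.21)] W [0.23 0.23 0.21] q0 [0.54 0.65 2.45 3.83 1.3  1.36] qe [0.48 0.39 2.2  3.93 0.91 1.  ]
0.03 -20 -10 [np.float64(0.23), np.float64(0.27), np.float64(0.22), np.float64(0.15), np.float64(0.08)] W [0.24 0.23 0.24] q0 [0.54 0.57 2.41 3.87 1.13 1.28] qe [0.48 0.35 2.15 4.06 0.78 0.86]
0.03 -10 -25 [np.float64(0.07), np.float64(0.11), np.float64(0.18), np.float64(0.27), np.float64(0.34)] W [0.22 0.17 0.16] q0 [0.38 0.82 2.59 3.47 1.74 1.57] qe [0.34 0.45 2.36 3.46 1.17 1.38]
0.03 -10 -15 [np.float64(0.09), np.float64(0.16), np.float64(0.24), np.float64(0.34), np.float64(0.42)] W [0.23 0.17 0.22] q0 [0.38 0.62 
[... 13400 characters left out ...]
[0.29 0.04 0.2 ] q0 [-0.11  0.68  2.54  2.32  1.43  1.77] qe [-0.04  0.39  2.27  2.23  1.05  2.21]
0.1 30 -10 [np.float64(0.13), np.float64(0.2), np.float64(0.29), np.float64(0.4), np.float64(0.48)] W [0.3  0.04 0.23] q0 [-0.11  0.6   2.5   2.28  1.26  1.87] qe [-0.05  0.34  2.22  2.11  0.93  2.35]
0.1 30 -5 [np.float64(0.17), np.float64(0.24), np.float64(0.34), np.float64(0.45), np.float64(0.54)] W [0.31 0.04 0.25] q0 [-0.1   0.52  2.46  2.21  1.1   1.98] qe [-0.04  0.31  2.16  1.96  0.83  2.51]
0.1 30 0 [np.float64(0.22), np.float64(0.3), np.float64(0.4), np.float64(0.51), np.float64(0.41)] W [0.32 0.05 0.28] q0 [-0.09  0.46  2.4   2.12  0.96  2.12] qe [-0.04  0.29  2.09  1.78  0.75  2.7 ]
```

Run:
```python
from h import *
# floor positions of loose things from top cam
def floor(c,px,z=0):
    k=calibration(c);P=k["pose"];d=P[:3,:3]@np.linalg.inv(k["K"])@[*px,1];o=P[:3,3];return o+d*(z-o[2])/d[2]
from ik import S0,RS
yw=np.array([[np.cos(.21),-np.sin(.21)],[np.sin(.21),np.cos(.21)]])
for n,px,z in [("box",(208,256),.068),("flask",(455,216),.24),("tape",(272,308),.02),("glue",(353,285),.02),("gluecap",(373,287),.02),("hoodFL",(250,269),0),("hoodFR",(405,240),0)]:
    w=floor("top",px,z);print(n,w.round(3),"hoodaxes rel sash",(yw.T@(w-S0)[:2]).round(3))
```

```text
box [0.486 0.416 0.068] hoodaxes rel sash [-0.04   0.267]
flask [ 0.553 -0.089  0.24 ] hoodaxes rel sash [-0.08  -0.241]
tape [0.374 0.275 0.02 ] hoodaxes rel sash [-0.179  0.152]
glue [0.428 0.091 0.02 ] hoodaxes rel sash [-0.164 -0.039]
gluecap [0.424 0.045 0.02 ] hoodaxes rel sash [-0.178 -0.084]
hoodFL [0.463 0.329 0.   ] hoodaxes rel sash [-0.08   0.186]
hoodFR [ 0.536 -0.034  0.   ] hoodaxes rel sash [-0.084 -0.184]
```

```bash
cat > plan.py <<'E'
from ik import *
o=monitor.get_obs();q=o["joint_positions"]
def best(dl,ph,ins,y,zz,s,ref=None):
    M=tool(np.radians(dl),np.radians(ph),np.pi);Q=[x for x in ik(tcp(ins,y,zz,s,M),M) if x[3]>1.57 and x[5]<0]
    return (Q[0] if Q else None)
if __name__=="__main__":
  for dl in(-10,-5,0):
   for ph in(10,15,20):
    for ins,s in((-.03,-.03),(-.01,-.03),(.02,-.03),(.02,0),(.02,.14)):
     b=best(dl,ph,ins,.06,-.012,s);print(dl,ph,ins,s,None if b is None else (np.round(b,2),round(margin(b),2)))
E
python3 plan.py
```

```text
-10 10 -0.03 -0.03 None
-10 10 -0.01 -0.03 None
-10 10 0.02 -0.03 (array([ 0.08,  0.62,  2.64,  2.84,  1.34, -1.52]), np.float64(0.06))
-10 10 0.02 0 (array([ 0.09,  0.52,  2.58,  2.83,  1.19, -1.47]), np.float64(0.12))
-10 10 0.02 0.14 (array([ 0.11,  0.25,  2.27,  2.7 ,  0.65, -1.21]), np.float64(0.37))
-10 15 -0.03 -0.03 None
-10 15 -0.01 -0.03 None
-10 15 0.02 -0.03 (array([-0.02,  0.63,  2.64,  2.65,  1.35, -1.5 ]), np.float64(0.06))
-10 15 0.02 0 (array([-0.01,  0.53,  2.58,  2.64,  1.21, -1.42]), np.float64(0.12))
-10 15 0.02 0.14 (array([ 0.04,  0.26,  2.27,  2.47,  0.71, -1.05]), np.float64(0.43))
-10 20 -0.03 -0.03 None
-10 20 -0.01 -0.03 (array([-0.15,  0.6 ,  2.69,  2.44,  1.36, -1.48]), np.float64(0.01))
-10 20 0.02 -0.03 (array([-0.12,  0.64,  2.62,  2.47,  1.35, -1.47]), np.float64(0.08))
-10 20 0.02 0 (array([-0.1 ,  0.55,  2.56,  2.46,  1.23, -1.37]), np.float64(0.14))
-10 20 0.02 0.14 (array([-0.04,  0.28,  2.26,  2.28,  0.8 , -0.92]), np.float64(0.44))
-5 10 -0.03 -0.03 (array([ 0.06,  0.41,  2.69,  2.79,  1.1 , -1.46]), np.float64(0.01))
-5 10 -0.01 -0.03 (array([
[... 1760 characters left out ...]
]), np.float64(0.11))
0 15 0.02 -0.03 (array([-0.01,  0.45,  2.53,  2.57,  0.93, -1.32]), np.float64(0.17))
0 15 0.02 0 (array([ 0.  ,  0.38,  2.47,  2.52,  0.82, -1.23]), np.float64(0.23))
0 15 0.02 0.14 (array([ 0.04,  0.2 ,  2.14,  2.05,  0.46, -0.62]), np.float64(0.18))
0 20 -0.03 -0.03 (array([-0.15,  0.35,  2.61,  2.3 ,  0.95, -1.22]), np.float64(0.09))
0 20 -0.01 -0.03 (array([-0.13,  0.4 ,  2.57,  2.34,  0.96, -1.24]), np.float64(0.13))
0 20 0.02 -0.03 (array([-0.09,  0.46,  2.52,  2.37,  0.96, -1.25]), np.float64(0.18))
0 20 0.02 0 (array([-0.08,  0.4 ,  2.46,  2.32,  0.87, -1.14]), np.float64(0.24))
0 20 0.02 0.14 (array([-0.02,  0.22,  2.13,  1.89,  0.58, -0.51]), np.float64(0.3))
```

```bash
cat > path.py <<'E'
from plan import *
qp=best(-3,20,-.03,.06,-.012,-.03);print("pre",qp.round(3),margin(qp))
N=32
def rows(Q,Pc,Mc):
    out=[]
    for x in Q:
        P,M=fk2(x,G)
        # intermediate point checks
        tip=P+.017*M[:,2]; body=P-.049*M[:,2]
        d=Mc.T@(P-Pc)/.02; r=Ro.from_matrix(Mc.T@M).as_rotvec()/1.5
        d=np.round(d,2);r=np.round(r,3)
        Pc=Pc+Mc@d*.02; Mc=Mc@Ro.from_rotvec(r*1.5).as_matrix()   # carry rounding
        out.append([*d,*r,0]); zs=(P-.3*M[:,2])
        print(d,r,"P",P.round(3),"tip",tip.round(3),"wr",zs.round(2),"zax",M[:,2].round(2), "rotdeg",round(np.degrees(np.linalg.norm(r)*1.5),1))
    return out
if __name__=="__main__":
    P0=o["tool_pos"];M0=Ro.from_rotvec(o["tool_rot"]).as_matrix()
    rows([q+(qp-q)*(i+1)/N for i in range(N)],P0,M0)
E
python3 path.py
```

```text
pre [-0.161  0.404  2.647  2.351  1.068 -1.31 ] 0.053096727176051406
[0.81 0.32 0.59] [-0.025  0.038  0.044] P [0.343 0.233 0.245] tip [0.348 0.235 0.229] wr [0.26 0.2  0.53] zax [ 0.29  0.1  -0.95] rotdeg 5.4
[0.76 0.31 0.57] [-0.025  0.037  0.045] P [0.331 0.238 0.23 ] tip [0.335 0.241 0.213] wr [0.26 0.2  0.52] zax [ 0.23  0.13 -0.96] rotdeg 5.4
[0.71 0.29 0.55] [-0.025  0.035  0.047] P [0.319 0.244 0.216] tip [0.322 0.247 0.2  ] wr [0.27 0.19 0.51] zax [ 0.17  0.17 -0.97] rotdeg 5.5
[0.65 0.26 0.51] [-0.025  0.035  0.048] P [0.308 0.251 0.205] tip [0.31  0.255 0.188] wr [0.27 0.19 0.5 ] zax [ 0.12  0.21 -0.97] rotdeg 5.5
[0.59 0.24 0.49] [-0.026  0.033  0.048] P [0.298 0.258 0.195] tip [0.299 0.263 0.179] wr [0.28 0.18 0.49] zax [ 0.07  0.25 -0.97] rotdeg 5.5
[0.53 0.24 0.45] [-0.025  0.033  0.05 ] P [0.288 0.266 0.187] tip [0.289 0.271 0.171] wr [0.28 0.18 0.47] zax [ 0.03  0.29 -0.96] rotdeg 5.6
[0.47 0.22 0.42] [-0.026  0.031  0.05 ] P [0.28  0.275 0.18 ] tip [0.28  0.28  0.164] wr [0.28 0.17 0.46] zax [-0.01  0.33 -0.94] rotdeg 5.5
[0.41 0.23 0.39] [-0.026  0.029  0.052] P [0
[... 2831 characters left out ...]
 [-0.045  0.005  0.049] P [0.425 0.275 0.168] tip [0.434 0.287 0.161] wr [0.26 0.06 0.29] zax [ 0.56  0.72 -0.41] rotdeg 5.7
[-0.32  1.02 -0.22] [-0.047  0.003  0.047] P [0.436 0.257 0.163] tip [0.447 0.268 0.156] wr [0.25 0.05 0.28] zax [ 0.61  0.68 -0.4 ] rotdeg 5.7
[-0.33  1.07 -0.23] [-0.047  0.003  0.046] P [0.447 0.237 0.157] tip [0.458 0.248 0.15 ] wr [0.25 0.05 0.28] zax [ 0.66  0.63 -0.41] rotdeg 5.7
[-0.32  1.12 -0.24] [-0.049  0.002  0.045] P [0.455 0.216 0.151] tip [0.468 0.226 0.144] wr [0.24 0.04 0.27] zax [ 0.71  0.57 -0.41] rotdeg 5.7
[-0.33  1.16 -0.25] [-0.05   0.002  0.045] P [0.462 0.194 0.144] tip [0.475 0.202 0.136] wr [0.24 0.04 0.27] zax [ 0.75  0.51 -0.42] rotdeg 5.8
```

Emit:
{"op": "move_arm", "data": {
  "steps": [
    [0.81, 0.32, 0.59, -0.025, 0.038, 0.044, 0],
    [0.76, 0.31, 0.57, -0.025, 0.037, 0.045, 0],
    [0.71, 0.29, 0.55, -0.025, 0.035, 0.047, 0],
    [0.65, 0.26, 0.51, -0.025, 0.035, 0.048, 0],
    [0.59, 0.24, 0.49, -0.026, 0.033, 0.048, 0],
    [0.53, 0.24, 0.45, -0.025, 0.033, 0.05, 0],
    [0.47, 0.22, 0.42, -0.026, 0.031, 0.05, 0],
    [0.41, 0.23, 0.39, -0.026, 0.029, 0.052, 0]
  ]
}}

```text
clock: 3.0
tool_pos: [0.272, 0.2839, 0.1751]
tool_rot: [-0.467, -2.948, -0.576]
wrist_force: [-0.3, -0.4, 0.8]
finger_gap: 0.0005
```

Emit:
{"op": "move_arm", "data": {
  "steps": [
    [0.35, 0.23, 0.34, -0.027, 0.028, 0.051, 0],
    [0.29, 0.25, 0.32, -0.027, 0.027, 0.053, 0],
    [0.24, 0.26, 0.27, -0.028, 0.026, 0.053, 0],
    [0.18, 0.28, 0.24, -0.029, 0.024, 0.054, 0],
    [0.13, 0.3, 0.2, -0.03, 0.022, 0.053, 0],
    [0.08, 0.33, 0.16, -0.03, 0.022, 0.054, 0],
    [0.03, 0.37, 0.13, -0.031, 0.019, 0.055, 0],
    [-0.01, 0.4, 0.09, -0.033, 0.019, 0.054, 0]
  ]
}}

```text
clock: 3.8
tool_pos: [0.2758, 0.3434, 0.1714]
tool_rot: [-1.194, -2.247, -0.951]
wrist_force: [-0.1, 0.2, -1.1]
finger_gap: 0.0005
```

```bash
python3 log.py; python3 fk.py; sed -i 's/^N=32/import sys\nN=int(sys.argv[1]) if len(sys.argv)>1 else 17/' path.py; python3 path.py 17
```

```text
3.8 J [ 0.153  0.252  2.281  1.144  0.937 -1.315] P [0.2758 0.3434 0.1714] F [-0.1  0.2 -1.1] gap 0.0
[[-0.542  0.839 -0.047]
 [ 0.55   0.396  0.735]
 [ 0.635  0.372 -0.677]]
TCP in sash(start) frame [-0.2459  0.2395 -0.0944]
[ 0.1379  0.4802  0.2829  0.2657  0.1292  0.0777 -0.0553]
[[-0.0036 -0.0095 -0.0014  0.      0.     -0.3142]
 [ 0.0036 -0.      0.0031 -0.     -0.      0.3142]
 [-0.0033 -0.0006  0.0074 -0.     -0.      0.3142]
 [ 0.0097  0.0056 -0.0092 -0.     -0.      0.3142]]Traceback (most recent call last):
  File "path.py", line 2, in <module>
    qp=best(-3,20,-.03,.06,-.012,-.03);print("pre",qp.round(3),margin(qp))
                                                   ^^^^^^^^
AttributeError: 'NoneType' object has no attribute 'round'
```

```bash
sed -i 's/M=M@Rz(-np.pi\/2)/M=M@Rz(np.pi\/2)/' fk.py; sed -i 's/return P,M@np.diag(\[-1,-1,1.\])/return P,M/' ik.py; python3 fk.py;  python3 path.py 17
```

```text
[ 0.1379  0.4802  0.2829  0.2657  0.1292  0.0777 -0.0553]
[[-0.0036 -0.0095 -0.0014 -0.      0.      0.    ]
 [ 0.0036 -0.      0.0031 -0.      0.      0.    ]
 [-0.0033 -0.0006  0.0074 -0.      0.     -0.    ]
 [ 0.0097  0.0056 -0.0092 -0.      0.      0.    ]]Traceback (most recent call last):
  File "path.py", line 2, in <module>
    qp=best(-3,20,-.03,.06,-.012,-.03);print("pre",qp.round(3),margin(qp))
                                                   ^^^^^^^^
AttributeError: 'NoneType' object has no attribute 'round'
```

Run:
```python
from fk import *
def fkx(q,g):
    h,a,b,L,d,e,w,c,f,fy,v=g
    Rz=lambda t:Ro.from_euler('z',t).as_matrix(); Ry=lambda t:Ro.from_euler('y',t).as_matrix()
    M=Rz(q[0]); p=np.array([0,0,h])+M@[e,d,0]
    M=M@Ry(q[1]); p=p+M@[0,0,a]
    M=M@Ry(q[2]); p=p+M@[c,0,b]
    M=M@Rz(q[3]); p=p+M@[v,w,0]; M=M@Ry(q[4]); p=p+M@[f,fy,L]
    return p
def res(g,reg=1e-3):
    r=[]
    for q,p,rv in D: r+=list(fkx(q,g)-p)
    return np.array(r+[reg*x for x in g[4:]])
for x0 in ([.17,.52,.37,.3,.07,0,0,0,0,0,0],[.17,.52,.37,.3,0,0,.07,0,0,0,0],[.17,.52,.37,.3,0,0,0.0,0,0.07,0,0]):
    s=least_squares(res,x0);print(np.round(s.x,4),s.cost);print(np.round(res(s.x)[:12].reshape(-1,3),4).tolist())
for k in ([7],[8],[9],[10],[7,8],[7,10],[6],[6,10],[6,7],[5,8],[4,6,8]):
    idx=[0,1,2,3,4,5]+k
    def r2(y):
        g=np.zeros(11);g[idx]=y;return res(g,1e-4)
    s=least_squares(r2,[.17,.52,.37,.3,.07,0]+[0]*len(k));print(k,np.round(s.x,4),np.abs(r2(s.x)[:12]).max().round(5))
```

```text
[ 0.2229  0.5062  0.3796  0.3011  0.0764 -0.      0.      0.0465 -0.
  0.      0.    ] 4.004618870422452e-09
[[0.0, -0.0, 0.0], [-0.0, 0.0, -0.0], [-0.0, 0.0, 0.0], [0.0, 0.0, 0.0]]
[ 0.2229  0.5062  0.3796  0.3011  0.0764 -0.      0.      0.0465 -0.
  0.      0.    ] 4.0046188704743e-09
[[0.0, -0.0, 0.0], [-0.0, 0.0, -0.0], [-0.0, 0.0, 0.0], [0.0, 0.0, 0.0]]
[ 0.2229  0.5062  0.3796  0.3011  0.0764 -0.      0.      0.0465 -0.
  0.      0.    ] 4.004618870490307e-09
[[0.0, -0.0, 0.0], [-0.0, 0.0, -0.0], [-0.0, 0.0, 0.0], [0.0, 0.0, 0.0]]
[7] [0.2229 0.5062 0.3796 0.3011 0.0764 0.     0.0465] 0.0
[8] [ 0.2     0.4953  0.3818  0.3065  0.0754 -0.0212  0.0011] 0.01434
[9] [ 0.1378  0.4802  0.2827  0.2657  0.1293  0.0779 -0.0554] 0.0097
[10] [ 0.2367  0.4503  0.4001  0.2469  0.0753 -0.0074  0.0499] 0.00724
[7, 8] [ 0.2229  0.5062  0.3796  0.3011  0.0764  0.      0.0465 -0.    ] 0.0
[7, 10] [ 0.2229  0.5062  0.3796  0.3011  0.0764  0.      0.0465 -0.    ] 0.0
[6] [ 0.1378  0.4802  0.2827  0.2657  0.1293  0.0779 -0.0554] 0.0097
[6, 10] [ 0.2038  0.4515  0.3548  0.2396  0.0983  0.0327 -0.0237  0.0412] 0.00739
[6, 7] [ 0.2229  0.5062  0.3796  0.3011  0.0764 -0.      0.      0.0465] 0.0
[5, 8] [ 0.2     0.4953  0.3818  0.3065  0.0754 -0.7273 -0.0212  0.0011] 0.01434
[4, 6, 8] [ 0.128   0.4729  0.279   0.2486 -0.6249  0.0992  0.1382 -0.0647  0.0151] 0.00953
```

```bash
cat > ed.py <<'E'
s=open("fk.py").read()
s=s.replace("p=p+M@[0,0,b]","p=p+M@[0.0465,0,b]")
open("fk.py","w").write(s)
s=open("ik.py").read()
s=s.replace("G=fit().x; G[6]=0","G=np.array([.2229,.5062,.3796,.3011,.0764,0,0]); C=.0465")
s=s.replace("    c=(D2-a*a-b*b)","    gm=np.arctan2(C,b); b=np.hypot(C,b)\n    c=(D2-a*a-b*b)")
s=s.replace("    A=Ro","    q3=q3-gm\n    A=Ro")
open("ik.py","w").write(s)
E
python3 ed.py
python3 - <<'E'
from ik import *
for q,p,rv in D:
    P,M=fk2(q,G);print(np.abs(P-p).max().round(5),(min([np.abs(x-q).max() for x in ik(P,M)]or [9])))
E
python3 plan.py
```

```text
2e-05 6.661338147750939e-16
2e-05 4.440892098500626e-16
2e-05 2.220446049250313e-16
1e-05 2.220446049250313e-16
-10 10 -0.03 -0.03 (array([ 0.06,  0.73,  2.65,  2.82,  1.45, -1.56]), np.float64(0.05))
-10 10 -0.01 -0.03 (array([ 0.07,  0.74,  2.6 ,  2.83,  1.42, -1.54]), np.float64(0.1))
-10 10 0.02 -0.03 (array([ 0.08,  0.77,  2.53,  2.85,  1.38, -1.53]), np.float64(0.17))
-10 10 0.02 0 (array([ 0.09,  0.66,  2.48,  2.84,  1.23, -1.48]), np.float64(0.22))
-10 10 0.02 0.14 (array([ 0.12,  0.32,  2.22,  2.71,  0.66, -1.22]), np.float64(0.38))
-10 15 -0.03 -0.03 (array([-0.07,  0.74,  2.65,  2.62,  1.45, -1.56]), np.float64(0.05))
-10 15 -0.01 -0.03 (array([-0.05,  0.76,  2.6 ,  2.64,  1.42, -1.54]), np.float64(0.1))
-10 15 0.02 -0.03 (array([-0.02,  0.78,  2.52,  2.66,  1.38, -1.51]), np.float64(0.18))
-10 15 0.02 0 (array([-0.01,  0.67,  2.48,  2.65,  1.24, -1.44]), np.float64(0.22))
-10 15 0.02 0.14 (array([ 0.04,  0.33,  2.22,  2.48,  0.72, -1.06]), np.float64(0.44))
-10 20 -0.03 -0.03 (array([-0.17,  0.75,  2.63,  2.43,  1.43, -1.55]), np.float64(0.07))
-10 20 -0.01 -0.03 (array([
[... 2190 characters left out ...]
]), np.float64(0.19))
0 15 0.02 -0.03 (array([-0.  ,  0.58,  2.45,  2.59,  0.97, -1.35]), np.float64(0.25))
0 15 0.02 0 (array([ 0.01,  0.49,  2.39,  2.54,  0.85, -1.26]), np.float64(0.31))
0 15 0.02 0.14 (array([ 0.05,  0.25,  2.1 ,  2.07,  0.46, -0.63]), np.float64(0.18))
0 20 -0.03 -0.03 (array([-0.14,  0.5 ,  2.54,  2.35,  1.  , -1.29]), np.float64(0.16))
0 20 -0.01 -0.03 (array([-0.12,  0.54,  2.49,  2.37,  1.  , -1.29]), np.float64(0.21))
0 20 0.02 -0.03 (array([-0.09,  0.59,  2.43,  2.4 ,  0.99, -1.28]), np.float64(0.27))
0 20 0.02 0 (array([-0.07,  0.51,  2.38,  2.34,  0.89, -1.17]), np.float64(0.32))
0 20 0.02 0.14 (array([-0.02,  0.27,  2.09,  1.9 ,  0.58, -0.52]), np.float64(0.3))
```

```bash
sed -i 's/best(-3,20,-.03,.06,-.012,-.03)/best(-7,15,-.03,.05,-.012,-.025)/' path.py; python3 path.py 24
```

```text
pre [-0.103  0.628  2.615  2.568  1.272 -1.49 ] 0.0849964817168134
[0.12 0.24 0.11] [-0.021  0.019  0.038] P [0.278 0.348 0.173] tip [0.278 0.361 0.162] wr [0.29 0.12 0.37] zax [-0.03  0.76 -0.65] rotdeg 4.1
[0.1  0.27 0.08] [-0.022  0.018  0.037] P [0.282 0.352 0.175] tip [0.282 0.366 0.165] wr [0.29 0.12 0.36] zax [-0.02  0.79 -0.62] rotdeg 4.0
[0.07 0.3  0.06] [-0.023  0.017  0.038] P [0.287 0.356 0.178] tip [0.287 0.37  0.168] wr [0.29 0.11 0.35] zax [ 0.    0.81 -0.59] rotdeg 4.1
[0.05 0.32 0.05] [-0.024  0.017  0.037] P [0.292 0.359 0.18 ] tip [0.293 0.373 0.171] wr [0.28 0.11 0.35] zax [ 0.03  0.83 -0.56] rotdeg 4.1
[0.02 0.36 0.02] [-0.025  0.015  0.037] P [0.299 0.36  0.182] tip [0.3   0.375 0.173] wr [0.28 0.11 0.34] zax [ 0.06  0.85 -0.53] rotdeg 4.0
[-0.01  0.4   0.  ] [-0.026  0.014  0.036] P [0.307 0.361 0.184] tip [0.308 0.376 0.176] wr [0.28 0.1  0.33] zax [ 0.09  0.86 -0.5 ] rotdeg 4.0
[-0.02  0.42 -0.01] [-0.027  0.013  0.036] P [0.315 0.361 0.186] tip [0.317 0.376 0.178] wr [0.28 0.1  0.33] zax [ 0.12  0.87 -0.47] rotdeg 4.0
[-0.05  0.46 -0.04] [-0.028  0.012  0.03
[... 1707 characters left out ...]
 [-0.039  0.     0.026] P [0.444 0.255 0.169] tip [0.455 0.266 0.163] wr [0.24 0.06 0.27] zax [ 0.69  0.64 -0.34] rotdeg 4.0
[-0.24  0.85 -0.18] [-0.039 -0.     0.024] P [0.451 0.239 0.164] tip [0.463 0.249 0.158] wr [0.23 0.06 0.27] zax [ 0.73  0.59 -0.34] rotdeg 3.9
[-0.26  0.89 -0.18] [-0.041 -0.002  0.022] P [0.457 0.222 0.159] tip [0.47  0.231 0.153] wr [0.23 0.06 0.26] zax [ 0.76  0.54 -0.35] rotdeg 4.0
[-0.26  0.91 -0.2 ] [-0.04  -0.002  0.022] P [0.462 0.204 0.153] tip [0.475 0.213 0.147] wr [0.22 0.06 0.26] zax [ 0.79  0.49 -0.36] rotdeg 3.9
[-0.27  0.93 -0.19] [-0.042 -0.003  0.02 ] P [0.466 0.186 0.147] tip [0.48  0.193 0.141] wr [0.22 0.05 0.26] zax [ 0.82  0.44 -0.37] rotdeg 4.0
```

Emit:
{"op": "move_arm", "data": {
  "steps": [
    [0.12, 0.24, 0.11, -0.021, 0.019, 0.038, 0],
    [0.1, 0.27, 0.08, -0.022, 0.018, 0.037, 0],
    [0.07, 0.3, 0.06, -0.023, 0.017, 0.038, 0],
    [0.05, 0.32, 0.05, -0.024, 0.017, 0.037, 0],
    [0.02, 0.36, 0.02, -0.025, 0.015, 0.037, 0],
    [-0.01, 0.4, 0, -0.026, 0.014, 0.036, 0],
    [-0.02, 0.42, -0.01, -0.027, 0.013, 0.036, 0],
    [-0.05, 0.46, -0.04, -0.028, 0.012, 0.035, 0]
  ]
}}

```text
clock: 4.6
tool_pos: [0.324, 0.3597, 0.1876]
tool_rot: [-1.573, -1.641, -1.167]
wrist_force: [0.0, -0.4, -0.9]
finger_gap: 0.0002
```

Emit:
{"op": "move_arm", "data": {
  "steps": [
    [-0.07, 0.49, -0.05, -0.029, 0.011, 0.035, 0],
    [-0.09, 0.52, -0.06, -0.03, 0.01, 0.034, 0],
    [-0.1, 0.55, -0.09, -0.031, 0.009, 0.034, 0],
    [-0.12, 0.59, -0.09, -0.032, 0.009, 0.033, 0],
    [-0.14, 0.62, -0.11, -0.033, 0.007, 0.032, 0],
    [-0.16, 0.65, -0.12, -0.034, 0.006, 0.031, 0],
    [-0.17, 0.68, -0.14, -0.034, 0.005, 0.031, 0],
    [-0.18, 0.72, -0.14, -0.036, 0.004, 0.029, 0]
  ]
}}

```text
clock: 5.4
tool_pos: [0.4077, 0.3083, 0.1837]
tool_rot: [-1.94, -1.025, -1.361]
wrist_force: [0.2, 0.2, -0.4]
finger_gap: 0.0003
```

Emit:
{"op": "move_arm", "data": {
  "steps": [
    [-0.2, 0.74, -0.16, -0.036, 0.003, 0.028, 0],
    [-0.21, 0.77, -0.16, -0.037, 0.002, 0.028, 0],
    [-0.23, 0.81, -0.17, -0.038, 0.002, 0.026, 0],
    [-0.23, 0.83, -0.18, -0.039, 0, 0.026, 0],
    [-0.24, 0.85, -0.18, -0.039, 0, 0.024, 0],
    [-0.26, 0.89, -0.18, -0.041, -0.002, 0.022, 0],
    [-0.26, 0.91, -0.2, -0.04, -0.002, 0.022, 0],
    [-0.27, 0.93, -0.19, -0.042, -0.003, 0.02, 0]
  ]
}}

```text
clock: 6.2
tool_pos: [0.4664, 0.1851, 0.1472]
tool_rot: [-2.315, -0.413, -1.511]
wrist_force: [0.4, 0.2, 0.4]
finger_gap: 0.0002
```

```bash
python3 log.py
python3 - <<'E'
from ik import *
o=monitor.get_obs()
M=Ro.from_rotvec(o["tool_rot"]).as_matrix()
print("tip in sash", RS.T@(o["tool_pos"]+.017*M[:,2]-S0)); print("want rot err",Ro.from_matrix(M.T@tool(np.radians(-7),np.radians(15),np.pi)).as_rotvec())
for c in("side","top"): cv2.imwrite(f"pics/{c}1.png",camera(c)[100:400,150:550])
E
```

```text
6.2 J [-0.104  0.627  2.614  2.568  1.271 -1.493] P [0.4664 0.1851 0.1472] F [0.4 0.2 0.4] gap 0.0
[[ 0.39   0.421  0.819]
 [ 0.054 -0.898  0.436]
 [ 0.919 -0.126 -0.373]]
TCP in sash(start) frame [-0.101   0.045  -0.0386]
tip in sash [-0.08465155  0.04931848 -0.03656705]
want rot err [ 0.00119959 -0.0006025   0.00304123]
```

View pics/side1.png

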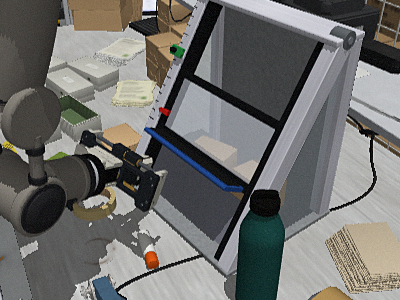

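View pics/top1.png

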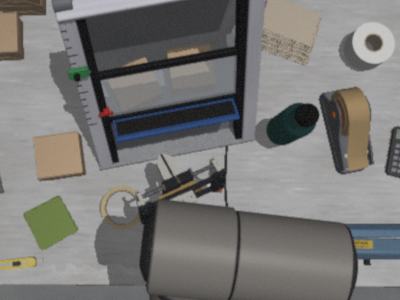

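Run:
```python
from ik import *
M=tool(np.radians(-7),np.radians(15),np.pi)
print("sash x in tool",(M.T@RS[:,0]).round(3),"z",(M.T@RS[:,2]).round(3),"y",(M.T@RS[:,1]).round(3))
```

```text
sash x in tool [-0.118  0.259  0.959] z [0.993 0.    0.122] y [-0.032 -0.966  0.257]
```

Emit:
{"op": "move_arm", "data": {
  "steps": [
    [-0.07, 0.155, 0.575, 0, 0, 0, 0],
    [-0.07, 0.155, 0.575, 0, 0, 0, 0],
    [-0.07, 0.155, 0.575, 0, 0, 0, 0],
    [-0.07, 0.155, 0.575, 0, 0, 0, 0],
    [0.2, 0, 0.024, 0, 0, 0, 0],
    [0.2, 0, 0.024, 0, 0, 0, 0],
    [0.15, 0, 0.018, 0, 0, 0, 0],
    [0.15, 0, 0.018, 0, 0, 0, 0]
  ]
}}

```text
clock: 7.1
tool_pos: [0.5131, 0.1963, 0.1362]
tool_rot: [-2.313, -0.415, -1.51]
wrist_force: [-0.2, -0.1, 0.7]
finger_gap: 0.0005
```

```bash
cat > tip.py <<'E'
from ik import *
o=monitor.get_obs()
M=Ro.from_rotvec(o["tool_rot"]).as_matrix()
print(o["clock"],"tip in sash", (RS.T@(o["tool_pos"]+.017*M[:,2]-S0)).round(4),"F sash",(RS.T@o["wrist_force"]).round(1),"J",o["joint_positions"].round(2))
E
python3 tip.py
```

```text
7.1 tip in sash [-0.0376  0.0505 -0.0221] F sash [-0.6 -0.1  0.5] J [-0.05  0.64  2.48  2.6   1.17 -1.42]
```

Emit:
{"op": "move_arm", "data": {
  "steps": [
    [0.12, 0, 0.015, 0, 0, 0, 0],
    [0.12, 0, 0.015, 0, 0, 0, 0],
    [0.12, 0, 0.015, 0, 0, 0, 0],
    [0.12, 0, 0.015, 0, 0, 0, 0],
    [0.12, 0, 0.015, 0, 0, 0, 0],
    [0.12, 0, 0.015, 0, 0, 0, 0],
    [0.12, 0, 0.015, 0, 0, 0, 0],
    [0.12, 0, 0.015, 0, 0, 0, 0]
  ]
}}

```text
clock: 7.9
tool_pos: [0.5224, 0.1982, 0.1519]
tool_rot: [-2.315, -0.415, -1.507]
wrist_force: [-2.2, -1.4, -4.0]
finger_gap: 0.0001
```

```bash
python3 tip.py
python3 - <<'E'
from h import *
a=camera("side");cv2.imwrite("pics/side2.png",cv2.resize(a[130:330,225:425],(600,600),interpolation=cv2.INTER_CUBIC))
E
```

```text
7.9 tip in sash [-0.0372  0.0505 -0.0038] F sash [-0.1 -0.9 -4.6] J [-0.04  0.58  2.45  2.58  1.09 -1.37]
```

View pics/side2.png

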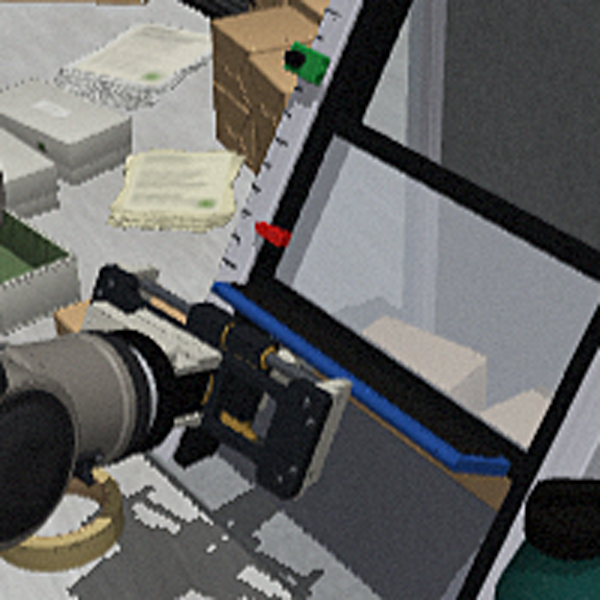

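Emit:
{"op": "move_arm", "data": {
  "steps": [
    [0.22, 0, 0.027, 0, 0, 0, 0],
    [0.22, 0, 0.027, 0, 0, 0, 0],
    [0.22, 0, 0.027, 0, 0, 0, 0],
    [0.22, 0, 0.027, 0, 0, 0, 0],
    [0.22, 0, 0.027, 0, 0, 0, 0],
    [0.22, 0, 0.027, 0, 0, 0, 0],
    [0.22, 0, 0.027, 0, 0, 0, 0],
    [0.22, 0, 0.027, 0, 0, 0, 0]
  ]
}}

```text
clock: 8.75
tool_pos: [0.5402, 0.202, 0.1834]
tool_rot: [-2.314, -0.415, -1.509]
wrist_force: [-2.1, -4.1, -3.4]
finger_gap: 0.0004
```

```bash
python3 tip.py
```

```text
8.75 tip in sash [-0.0372  0.0505  0.0326] F sash [-0.9 -3.6 -4.4] J [-0.02  0.47  2.38  2.55  0.95 -1.26]
```

Emit:
{"op": "move_arm", "data": {
  "steps": [
    [0.22, 0, 0.027, 0, 0, 0, 0],
    [0.22, 0, 0.027, 0, 0, 0, 0],
    [0.22, 0, 0.027, 0, 0, 0, 0],
    [0.22, 0, 0.027, 0, 0, 0, 0],
    [0.22, 0, 0.027, 0, 0, 0, 0],
    [0.22, 0, 0.027, 0, 0, 0, 0],
    [0.22, 0, 0.027, 0, 0, 0, 0],
    [0.22, 0, 0.027, 0, 0, 0, 0]
  ]
}}

```text
clock: 9.55
tool_pos: [0.5574, 0.206, 0.2141]
tool_rot: [-2.314, -0.415, -1.509]
wrist_force: [-1.2, -4.0, -4.9]
finger_gap: 0.0006
```

```bash
python3 tip.py;  python3 - <<'E'
from h import *
a=camera("side");cv2.imwrite("pics/side3.png",cv2.resize(a[130:330,225:425],(600,600),interpolation=cv2.INTER_CUBIC))
E
```

```text
9.55 tip in sash [-0.0373  0.0508  0.068 ] F sash [ 0.7 -3.7 -5.2] J [-0.01  0.39  2.32  2.49  0.82 -1.16]
```

View pics/side3.png

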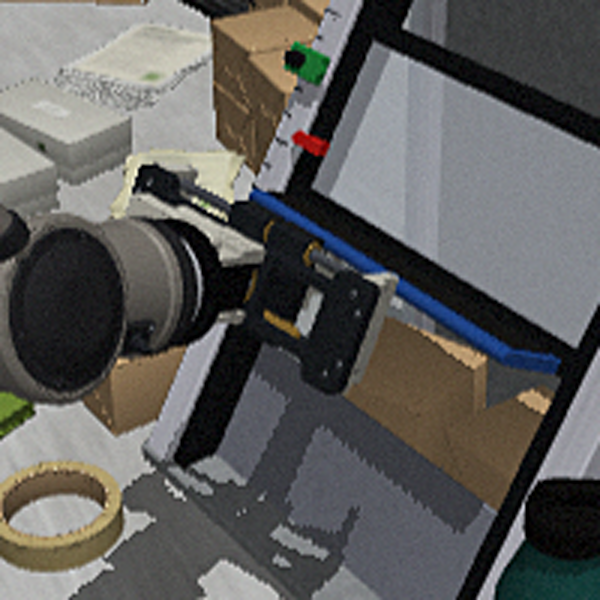

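Emit:
{"op": "move_arm", "data": {
  "steps": [
    [0.22, 0, 0.027, 0, 0, 0, 0],
    [0.22, 0, 0.027, 0, 0, 0, 0],
    [0.22, 0, 0.027, 0, 0, 0, 0],
    [0.22, 0, 0.027, 0, 0, 0, 0],
    [0.22, 0, 0.027, 0, 0, 0, 0],
    [0.22, 0, 0.027, 0, 0, 0, 0],
    [0.22, 0, 0.027, 0, 0, 0, 0],
    [0.22, 0, 0.027, 0, 0, 0, 0]
  ]
}}

```text
clock: 10.4
tool_pos: [0.5747, 0.2098, 0.2448]
tool_rot: [-2.314, -0.415, -1.509]
wrist_force: [-1.4, -3.3, -4.6]
finger_gap: 0.0002
```

```bash
python3 tip.py;  cat > look.py <<'E'
from h import *
import sys
n=sys.argv[1]
a=camera("side");cv2.imwrite(f"pics/side{n}.png",cv2.resize(a[130:205,300:375],(600,600),interpolation=cv2.INTER_CUBIC))
b=camera("top");cv2.imwrite(f"pics/top{n}.png",cv2.resize(b[140:240,200:300],(600,600),interpolation=cv2.INTER_CUBIC))
for c in("side","top"):
  for m in("pointer_tip","marker_tip"):
    print(c,m,[(np.round(d["pixel"],1),round(d["confidence"],2)) for d in nets.mark_of(m,c)[:2]])
E
python3 look.py 4
```

```text
10.4 tip in sash [-0.0373  0.0509  0.1035] F sash [ 0.5 -2.9 -5. ] J [ 0.    0.33  2.24  2.41  0.71 -1.04]
side pointer_tip [(array([328.3, 157.9]), 0.93)]
side marker_tip [(array([334.5, 151.8]), 0.67), (array([405.1, 398.2]), 0.65)]
top pointer_tip []
top marker_tip [(array([239.5, 176.7]), 0.74), (array([212.5, 258.8]), 0.38)]
```

View pics/side4.png

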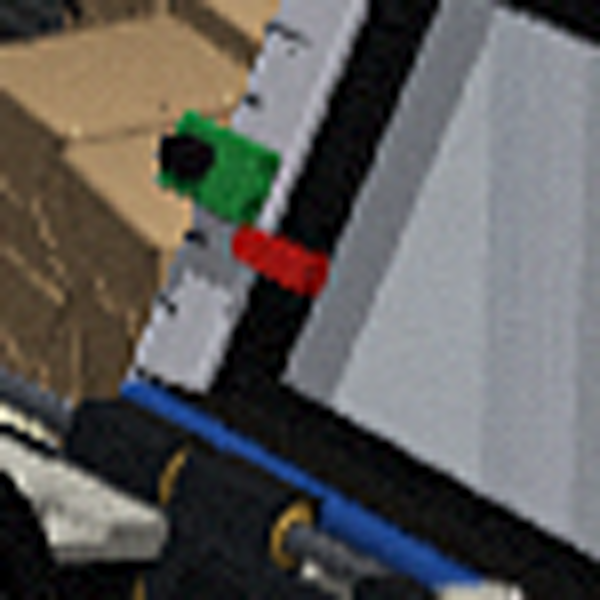

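View pics/top4.png

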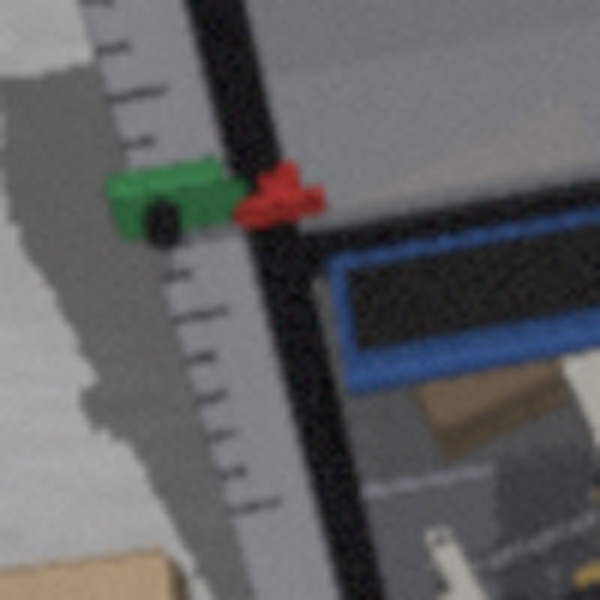

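```bash
cat > diff.py <<'E'
from ik import *
from scipy.optimize import least_squares
def solve(ms,mt,ps,pt):
    m=least_squares(lambda v:np.hstack([proj("side",S0+RS@v)-ms,proj("top",S0+RS@v)-mt]),[0,.15,.18])
    p=least_squares(lambda v:np.hstack([proj("side",S0+RS@v)-ps,proj("top",S0+RS@v)-pt]),[0,.15,.18])
    print("marker",m.x.round(4),"ptr",p.x.round(4),"remain z",round(m.x[2]-p.x[2],4),"res",m.fun.round(1),p.fun.round(1))
if __name__=="__main__":
    solve((333.5,154),(241.2,173.8),(329.75,160.6),(240,176.2))
    solve((334.5,151.8),(241.0,172.5),(328.3,157.9),(240,176.2))
    for y in(.14,.155):
      for x in (-.03,0): print(y,x,proj("side",S0+RS@[x,y,.18]),proj("top",S0+RS@[x,y,.18]))
E
python3 diff.py
```

```text
marker [-0.0197  0.1475  0.1777] ptr [-0.0138  0.1527  0.1631] remain z 0.0146 res [-1.9  0.4  0.6 -1.6] [-0.3  0.1  0.1 -0.3]
marker [-0.0206  0.147   0.1825] ptr [-0.0196  0.1527  0.1681] remain z 0.0144 res [-2.1  0.5  0.7 -1.8] [ 0.1 -0.  -0.   0.1]
0.14 -0.03 [330.84525335 153.32019042] [246.21016126 174.57201044]
0.14 0 [340.52134726 156.7744958 ] [244.40590362 163.23290024]
0.155 -0.03 [326.55690613 151.12084896] [238.17669401 176.09809022]
0.155 0 [336.22659875 154.58608098] [236.50554472 164.72462569]
```

Emit:
{"op": "move_arm", "data": {
  "steps": [
    [0.1, 0, 0.012, 0, 0, 0, 0],
    [0.1, 0, 0.012, 0, 0, 0, 0],
    [0.1, 0, 0.012, 0, 0, 0, 0],
    [0.1, 0, 0.012, 0, 0, 0, 0],
    [0.05, 0, 0.006, 0, 0, 0, 0],
    [0, 0, 0, 0, 0, 0, 0],
    [0, 0, 0, 0, 0, 0, 0],
    [0, 0, 0, 0, 0, 0, 0]
  ]
}}

```text
clock: 11.5
tool_pos: [0.579, 0.2109, 0.2527]
tool_rot: [-2.313, -0.416, -1.51]
wrist_force: [-2.5, 2.2, -2.6]
finger_gap: 0.0005
```

```bash
python3 tip.py; sed -i 's/130:205,300:375/135:175,315:355/;s/140:240,200:300/150:200,215:265/' look.py; python3 look.py 5
```

```text
11.5 tip in sash [-0.0373  0.0511  0.1125] F sash [-0.4  2.7 -3.2] J [ 0.01  0.32  2.22  2.39  0.69 -1.01]
side pointer_tip []
side marker_tip [(array([333.1, 152.5]), 0.64)]
top pointer_tip [(array([238.6, 173.8]), 0.76), (array([272.8, 308.9]), 0.67)]
top marker_tip [(array([245.4, 171.9]), 0.61)]
```

View pics/side5.png

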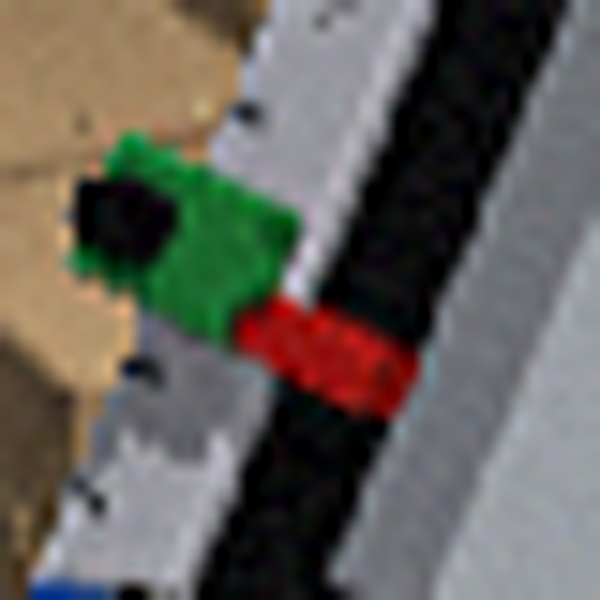

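View pics/top5.png

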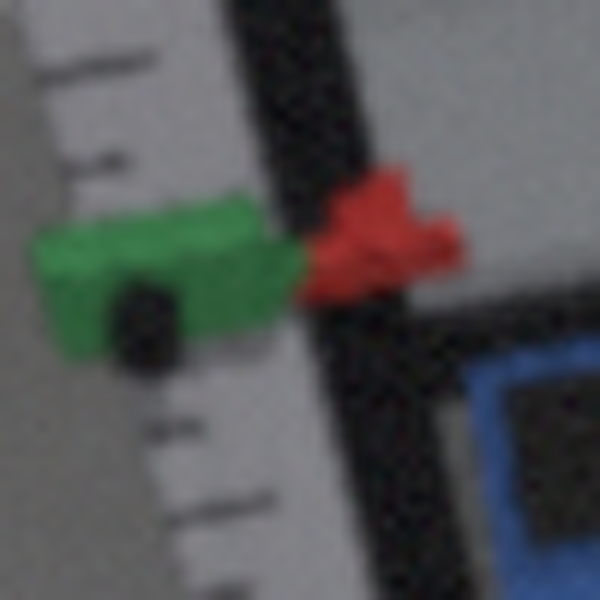

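```bash
python3 - <<'E'
import cv2,numpy as np
s=cv2.imread("pics/side0.png");t=cv2.imread("pics/top0.png")
f=lambda a:cv2.resize(a,(380,380),interpolation=cv2.INTER_NEAREST)
A=np.hstack([f(s[140:164,315:339]),f(s[198:222,300:324])]);
B=np.hstack([f(t[160:184,220:244]),f(t[202:226,240:264])])
cv2.imwrite("pics/z.png",np.vstack([A,B])[:, :])
E
python3 -c "
import cv2;a=cv2.imread('pics/z.png');cv2.imwrite('pics/z2.png',cv2.resize(a,(600,600),interpolation=cv2.INTER_AREA))"
```

```text
(no output)
```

View pics/z2.png

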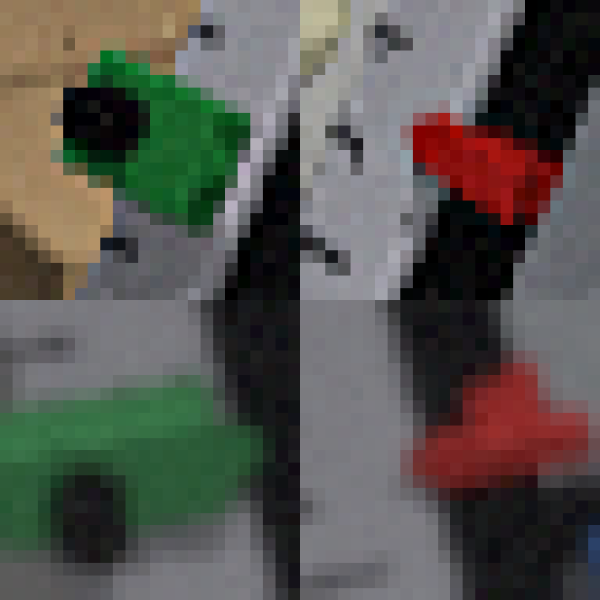

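Run:
```python
from diff import *
solve((334.2,152),(241,171.3),(308.9,209.1),(248.5,214.7))
solve((334.2,152),(240.8,171),(306,211.3),(247.3,214.6))
# current picture 5: side pointer tip (315+240/15-.5,135+330/15-.5)
solve((334.2,152),(240.8,171),(331,156.0),(240,150+262/12-.5))
```

```text
marker [-0.0192  0.1472  0.1827] ptr [-0.012   0.1563  0.0472] remain z 0.1356 res [-1.4  0.3  0.4 -1.2] [-0.1  0.   0.  -0.1]
marker [-0.0186  0.1476  0.1828] ptr [-0.0095  0.1605  0.0412] remain z 0.1416 res [-1.3  0.3  0.4 -1.1] [ 1.5 -0.3 -0.4  1.3]
marker [-0.0186  0.1476  0.1828] ptr [-0.0145  0.1513  0.1745] remain z 0.0083 res [-1.3  0.3  0.4 -1.1] [ 0.6 -0.1 -0.2  0.5]
```

Emit:
{"op": "move_arm", "data": {
  "steps": [
    [0.08, 0, 0.01, 0, 0, 0, 0],
    [0.08, 0, 0.01, 0, 0, 0, 0],
    [0.08, 0, 0.01, 0, 0, 0, 0],
    [0.06, 0, 0.007, 0, 0, 0, 0],
    [0, 0, 0, 0, 0, 0, 0],
    [0, 0, 0, 0, 0, 0, 0],
    [0, 0, 0, 0, 0, 0, 0],
    [0, 0, 0, 0, 0, 0, 0]
  ]
}}

```text
clock: 12.6
tool_pos: [0.5821, 0.2114, 0.2579]
tool_rot: [-2.313, -0.415, -1.51]
wrist_force: [-2.5, 1.5, -2.5]
finger_gap: 0.0006
```

```bash
python3 tip.py; python3 look.py 6; python3 look.py 7|grep pointer
```

```text
12.6 tip in sash [-0.0373  0.0509  0.1186] F sash [-0.6  2.  -3.3] J [ 0.01  0.31  2.21  2.38  0.67 -0.98]
side pointer_tip [(array([331.6, 152.1]), 0.69)]
side marker_tip [(array([330.7, 154.2]), 0.75), (array([335.2, 152.9]), 0.53)]
top pointer_tip [(array([237.5, 171.5]), 0.56)]
top marker_tip [(array([241.5, 172.5]), 0.54)]
side pointer_tip [(array([330.9, 151.2]), 0.69), (array([334.8, 154.8]), 0.69)]
top pointer_tip [(array([235.8, 172.4]), 0.94), (array([325. , 186.7]), 0.59)]
```

View pics/side6.png

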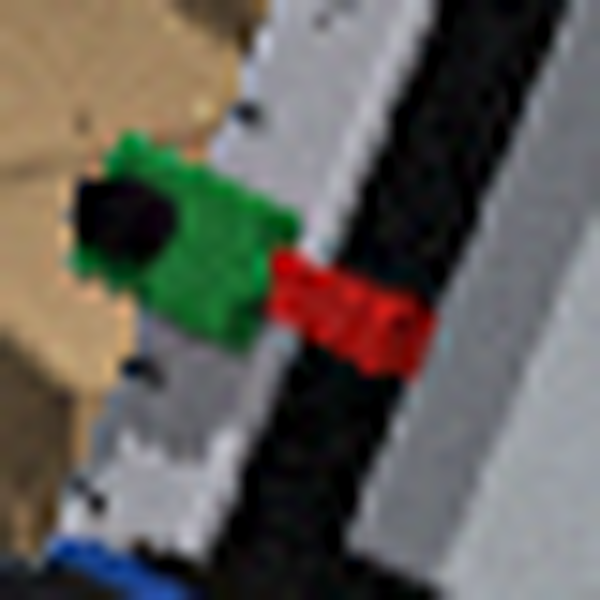

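View pics/top6.png

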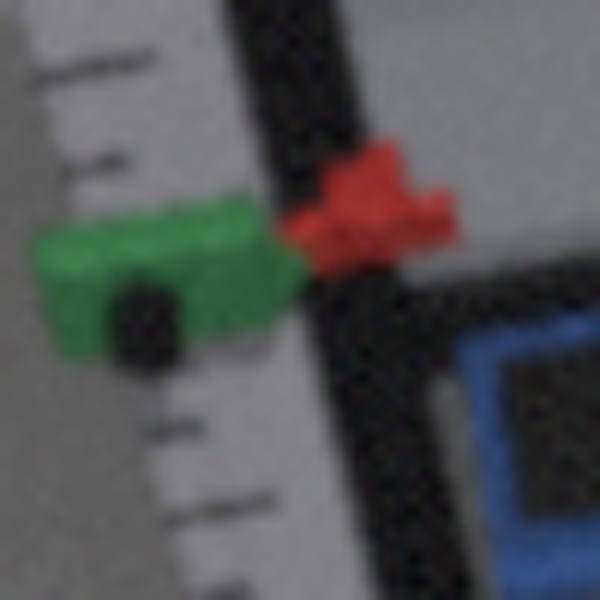

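Run:
```python
from diff import *
def epi(pt,name):
    for x in np.arange(-.032,.001,.004):
        r=least_squares(lambda v:proj("top",S0+RS@[x,v[0],v[1]])-pt,[.15,.18])
        sp=proj("side",S0+RS@[x,*r.x]); print(name,round(x,3),r.x.round(4),"side",sp.round(1),"zoom6",((sp-[315,135]+.5)*15).round(0))
epi((240.6,171.6),"clip")
epi((215+280/12-.5,150+235/12-.5),"ptr")
```

```text
clip -0.032 [0.1485 0.1922] side [330.  146.4] zoom6 [232. 179.]
clip -0.028 [0.1488 0.1882] side [330.5 148.6] zoom6 [240. 212.]
clip -0.024 [0.1491 0.1842] side [331.  150.8] zoom6 [247. 245.]
clip -0.02 [0.1493 0.1802] side [331.5 153. ] zoom6 [255. 278.]
clip -0.016 [0.1496 0.1763] side [332.  155.2] zoom6 [262. 310.]
clip -0.012 [0.1499 0.1723] side [332.4 157.3] zoom6 [269. 342.]
clip -0.008 [0.1502 0.1683] side [332.9 159.5] zoom6 [276. 374.]
clip -0.004 [0.1505 0.1643] side [333.4 161.6] zoom6 [283. 406.]
clip 0.0 [0.1508 0.1603] side [333.9 163.7] zoom6 [291. 438.]
ptr -0.032 [0.1522 0.1998] side [330.3 142.5] zoom6 [237. 120.]
ptr -0.028 [0.1525 0.1959] side [330.8 144.7] zoom6 [245. 153.]
ptr -0.024 [0.1528 0.1919] side [331.3 146.9] zoom6 [252. 186.]
ptr -0.02 [0.1531 0.1879] side [331.8 149.1] zoom6 [260. 219.]
ptr -0.016 [0.1534 0.184 ] side [332.3 151.2] zoom6 [267. 251.]
ptr -0.012 [0.1537 0.18  ] side [332.8 153.4] zoom6 [274. 283.]
ptr -0.008 [0.154  0.1761] side [333.3 155.5] zoom6 [281. 315.]
ptr -0.004 [0.1544 0.1721] side [333.7 157.6] zoom6 [288. 347.]
ptr 0.0 [0.1547 0.1682] side [334.2 159.7] zoom6 [295. 378.]
```

```bash
cat > gauge.py <<'E'
from ik import *
import sys
# average several current side frames? use given image
def back(px,x):
    k=calibration("side");P=k["pose"];d=P[:3,:3]@np.linalg.inv(k["K"])@[*px,1];o=P[:3,3]
    a=RS.T@(o-S0);b=RS.T@d;t=(x-a[0])/b[0];return (a+t*b)[1:]
def mask(a,kind):
    b,g,r=[a[...,i].astype(int) for i in range(3)]
    return (r>g+50)&(r>b+50) if kind=="red" else (g>r+30)&(g>b+20)
def strip(a,kind,x,box):
    m=mask(a,kind);U=4
    yy,xx=np.nonzero(m[box[1]:box[3],box[0]:box[2]]);
    q=np.array([back((box[0]+c,box[1]+r),x) for r,c in zip(yy,xx)])
    return q
if __name__=="__main__":
    n=0
    s0=cv2.imread("pics/side0.png")
    g=strip(s0,"green",-.02,(318,138,342,166))
    cur=camera("side");cv2.imwrite("pics/sidefull_%s.png"%sys.argv[1],cur)
    for x in(-.02,-.0125):
        r0=strip(s0,"red",x,(300,195,325,225)); r=strip(cur,"red",x,(318,138,350,170))
        print("red0 n",len(r0),"mean",r0.mean(0).round(4),"zrange",r0[:,1].min().round(4),r0[:,1].max().round(4),"| now n",len(r),r.mean(0).round(4),r.min(0).round(4),r.max(0).round(4))
    print("green n",len(g),g.mean(0).round(4))
    for lo in np.arange(.14,.19,.004):
        for nm,q in(("g",g),("r",r)):
            s=q[(q[:,0]>=lo)&(q[:,0]<lo+.004)]
            if len(s)>3: print(nm,round(lo,3),len(s),"mid",round((s[:,1].min()+s[:,1].max())/2,4),"mean",s[:,1].mean().round(4),"rng",s[:,1].min().round(4),s[:,1].max().round(4))
E
python3 gauge.py a
```

```text
red0 n 64 mean [0.1291 0.0531] zrange 0.0468 0.0598 | now n 59 [0.1282 0.1816] [0.1122 0.1761] [0.1462 0.1874]
red0 n 64 mean [0.137  0.0511] zrange 0.0447 0.0579 | now n 59 [0.136  0.1809] [0.1199 0.1754] [0.1542 0.1868]
green n 99 [0.162  0.1809]
r 0.14 7 mid 0.1801 mean 0.1801 rng 0.1754 0.1849
g 0.144 10 mid 0.1812 mean 0.1812 rng 0.1723 0.1902
r 0.144 6 mid 0.1801 mean 0.1803 rng 0.1763 0.1839
g 0.148 13 mid 0.1798 mean 0.1797 rng 0.1703 0.1892
r 0.148 7 mid 0.1801 mean 0.1804 rng 0.1754 0.1848
g 0.152 12 mid 0.1807 mean 0.1804 rng 0.1712 0.1902
g 0.156 13 mid 0.1797 mean 0.1798 rng 0.1702 0.1892
g 0.16 12 mid 0.1807 mean 0.1814 rng 0.1711 0.1902
g 0.164 13 mid 0.1802 mean 0.18 rng 0.1702 0.1902
g 0.168 7 mid 0.1801 mean 0.1794 rng 0.1711 0.1892
g 0.172 5 mid 0.1811 mean 0.1844 rng 0.172 0.1902
g 0.176 4 mid 0.1801 mean 0.1835 rng 0.171 0.1892
g 0.18 4 mid 0.181 mean 0.1839 rng 0.1719 0.1902
g 0.184 6 mid 0.18 mean 0.1818 rng 0.1709 0.1892
```

Emit:
{"op": "move_arm", "data": {
  "steps": [
    [-0.1, 0, -0.012, 0, 0, 0, 0],
    [-0.2, 0, -0.024, 0, 0, 0, 0],
    [-0.3, 0, -0.037, 0, 0, 0, 0],
    [-0.3, 0, -0.037, 0, 0, 0, 0],
    [-0.3, 0, -0.037, 0, 0, 0, 0],
    [-0.3, 0, -0.037, 0, 0, 0, 0],
    [0, 0, 0, 0, 0, 0, 0],
    [0, 0, 0, 0, 0, 0, 0]
  ]
}}

```text
clock: 14.05
tool_pos: [0.5672, 0.2081, 0.2312]
tool_rot: [-2.314, -0.415, -1.509]
wrist_force: [0.8, -0.1, -0.7]
finger_gap: 0.0007
```

```bash
python3 tip.py; python3 gauge.py b
```

```text
14.05 tip in sash [-0.0371  0.0509  0.0879] F sash [ 1.  -0.3 -0.3] J [-0.    0.35  2.28  2.45  0.76 -1.09]
red0 n 64 mean [0.1291 0.0531] zrange 0.0468 0.0598 | now n 58 [0.1284 0.1815] [0.1122 0.1761] [0.1462 0.1874]
red0 n 64 mean [0.137  0.0511] zrange 0.0447 0.0579 | now n 58 [0.1363 0.1808] [0.1199 0.1754] [0.1542 0.1868]
green n 99 [0.162  0.1809]
r 0.14 7 mid 0.1801 mean 0.1801 rng 0.1754 0.1849
g 0.144 10 mid 0.1812 mean 0.1812 rng 0.1723 0.1902
r 0.144 6 mid 0.1801 mean 0.1803 rng 0.1763 0.1839
g 0.148 13 mid 0.1798 mean 0.1797 rng 0.1703 0.1892
r 0.148 7 mid 0.1801 mean 0.1804 rng 0.1754 0.1848
g 0.152 12 mid 0.1807 mean 0.1804 rng 0.1712 0.1902
g 0.156 13 mid 0.1797 mean 0.1798 rng 0.1702 0.1892
g 0.16 12 mid 0.1807 mean 0.1814 rng 0.1711 0.1902
g 0.164 13 mid 0.1802 mean 0.18 rng 0.1702 0.1902
g 0.168 7 mid 0.1801 mean 0.1794 rng 0.1711 0.1892
g 0.172 5 mid 0.1811 mean 0.1844 rng 0.172 0.1902
g 0.176 4 mid 0.1801 mean 0.1835 rng 0.171 0.1892
g 0.18 4 mid 0.181 mean 0.1839 rng 0.1719 0.1902
g 0.184 6 mid 0.18 mean 0.1818 rng 0.1709 0.1892
```

Emit:
{"op": "move_arm", "data": {
  "steps": [
    [0.06, -0.13, -0.48, 0, 0, 0, 0],
    [0.06, -0.13, -0.48, 0, 0, 0, 0],
    [0.06, -0.13, -0.48, 0, 0, 0, 0],
    [0.06, -0.13, -0.48, 0, 0, 0, 0],
    [0.06, -0.13, -0.48, 0, 0, 0, 0],
    [0.06, -0.13, -0.48, 0, 0, 0, 0],
    [0, 0, 0, 0, 0, 0, 0],
    [0, 0, 0, 0, 0, 0, 0]
  ]
}}

```text
clock: 14.9
tool_pos: [0.5164, 0.1971, 0.262]
tool_rot: [-2.313, -0.415, -1.511]
wrist_force: [0.0, 0.9, 0.3]
finger_gap: 0.0006
```

```bash
python3 tip.py; python3 gauge.py c|grep red; python3 look.py 9
python3 - <<'E'
from h import *
a=camera("side");b=camera("top");cv2.imwrite("pics/end.png",np.hstack([a[100:420,180:480],b[100:420,180:480]]))
E
```

```text
14.9 tip in sash [-0.0976  0.0507  0.0886] F sash [0.  0.8 0.4] J [-0.04  0.2   2.37  2.36  0.73 -1.01]
red0 n 64 mean [0.1291 0.0531] zrange 0.0468 0.0598 | now n 58 [0.1284 0.1815] [0.1122 0.1761] [0.1462 0.1874]
red0 n 64 mean [0.137  0.0511] zrange 0.0447 0.0579 | now n 58 [0.1363 0.1808] [0.1199 0.1754] [0.1542 0.1868]
side pointer_tip [(array([330.5, 152.7]), 0.95), (array([319.5, 324.9]), 0.61)]
side marker_tip [(array([333.8, 152.1]), 0.61)]
top pointer_tip [(array([234.8, 170.9]), 0.58)]
top marker_tip [(array([245.9, 172.9]), 0.66), (array([321.7, 187. ]), 0.61)]
```

View pics/end.png

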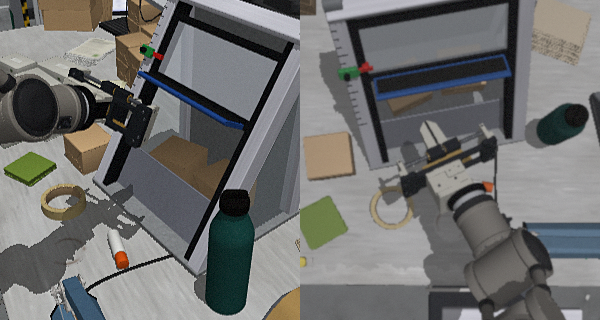

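Run:
```python
from h import *
print(order.finish_job(), monitor.get_obs()["clock"])
```

```text
the job is handed in; nothing more can be done
the job is handed in; nothing more can be done
```

The window is up and standing with its red pointer level with the green clip, to within about 1 mm by the side camera. The job was handed in at about 15 s. I pushed it up about 130 mm with closed fingertips against the underside of the lip (up to about 6 N), then lowered the fingers clear and drew them out. The lip was never gripped or pressed from above.

**Last checks**
- **Pointer height:** in the side picture the pointer's mid-line is at 180.1 mm along the slide and the clip's at about 180.3 mm. The pointer did not move after I backed off.
- **Robot clear:** the wrist force had fallen to noise, and the fingertips were about 43 mm out from the lip's front edge.
- **Surroundings:** in the last pictures the clip, box, flask, tape and glue stick stand where they did. I judged this by eye, apart from the network's clip-tip readings.

**Checks that disagreed**
- My first estimates put the full travel at 131 to 142 mm, against about 130 mm actually moved.
- The network tip points were off by a few pixels. In the top view their readings put the pointer about 3 mm higher than the side view does.
- The arm's own position puts the pointer about 1 mm low.
- I relied on the side-camera mid-line measurement over these.

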